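# Close up a pack of microscope slides and lock the follower with its cam lever

### The job

Push the sliding follower along its rod until its sprung rubber pad bears on the pack of glass slides, and feel it press with about half a kilo (5 N; never more than about one kilo, the slides are glass). Without letting that pressure go, flip the follower's cam lever down over centre until it lies fully shut, so that the follower is clamped with the pack held, then let go. Leave the other things on the bench where they are.

Things in the scene. Friction and masses are not known exactly. Their poses are not given: they have to be found in the camera images.
- fixture: White base plate 150 x 400 x 12 mm, fixed to the bench. Origin under its centre, z up; y runs along the rod towards the slide pack, x is level, across. Steel rod 16 mm thick along y, axis 40 mm up at x = 0, from y = -196 mm (62 mm high end post) to the cassette block (y = 92 mm). Place and yaw differ each time.
- cassette: Grey slide cassette 88 x 94 x 36 mm on the fixture, top 86 mm above the bench, mouth at fixture y = 85 mm facing the follower. Its pack of upright glass slides (76 mm wide, 54 to 80 mm above the bench) stands out of the mouth by 5 to 40 mm: not measured, find it by touch. The pack belongs to the cassette and does not yield. Origin: underside, 46 mm behind the mouth.
- follower: Aluminium sleeve 40 x 50 x 36 mm sliding on the rod along fixture y with 1.2 N friction. Axes as the fixture's; origin on the rod axis, 40 mm above the bench; slides from fixture y = -100 to +25 mm. Rubber pad 50 x 20 mm in front, face 75 mm ahead (+y) and 28 mm above the origin, on a spring of 1 N/mm, 18 mm travel: let go unclamped, it springs back.
- lever (a joint): Cam lever on the follower, rad. Pivot along fixture x, 50 mm above the follower's origin. 0 = open stop: slants up and back (away from the pack), 0.65 rad off upright. Swings back and down to 1.05 = shut stop, about level over the rod, clamping the sleeve to the rod. Light at first, stiff from 0.3 rad (up to about 8 N at the handle), top of the cam at 0.85; beyond, it pulls itself shut.
- handle (a point): Middle of the lever's cross handle: dark steel roll 18 mm thick, 32 mm long with domed ends, lying along fixture x, 90 mm from the pivot. Can be pinched by its two ends from above (fingers closing along x) and may turn between the fingers. About 162 mm above the bench when open, 78 mm when shut.
- reagent_bottle: Brown glass bottle, 48 mm wide, 85 mm high, loose; leave alone. Origin under its middle.
- slide_tray: White plastic tray 85 x 120 x 22 mm, loose; leave alone. Origin under its middle.
- stain_jar: Open glass jar, 52 mm wide, 60 mm high, loose; leave alone. Origin under its middle.

How it is judged:
By the outcome, as a careful person would: the job done as asked, in the order asked, and still so for the second after the job is handed in, with the robot touching nothing.
It also fails if it takes over 45 s, if anything falls off the work surface, if the arm or the gripper's body presses on something with over 40 N, if the wrist force passes 120 N, or if a joint passes its speed limit or range.

### The arm

A 7-joint arm with a two-finger parallel gripper is mounted at the origin on the work surface. World frame = base frame: x ahead of the robot, y to its left, z up, the work surface at z = 0. Lengths are in m, angles in rad, forces in N, time in s.
With the tool pointing down it reaches from about 0.425 to 0.95 m from the base axis. Payload 4.7 kg.
Tool frame: the origin (TCP) lies midway between the tips of the shut fingers; the grasp point (between the pads) lies 19 mm behind it (bot.tcp_to_grasp is the z of the grasp point in the tool frame, in m); z points along the fingers, y is the line along which they close (so a half turn about z gives the same grasp; the last joint's range is limited). The gripper opens to 85 mm and grips with 20 to 120 N. Pads are 22 mm wide; open, the fingers measure 114 mm over their backs; the gripper's body (76 mm by 85 mm) begins 54 mm behind the grasp point. The pads swing forward as they close: fully open they stand 13 mm farther back than shut.
Start: joints at [1.098, 0.469, -0.049, 1.532, 0.024, 1.141, -0.082], TCP at [0.29, -0.61, 0.231] pointing down, gripper open.
Joint ranges: [-2.59, 2.59], [-0.33, 1.99], [-1.39, 1.29], [0.1, 2.45], [-1.04, 4.18], [0.21, 1.99], [-2.66, 2.66]. Speed limits (rad/s): [2.57, 2.57, 3.14, 3.14, 3.14, 3.14, 3.14].

### API

Orientations are given as a 3x3 rotation matrix whose columns are the frame's x, y, z axes.
In Python, from plant import bot gives the robot as it stands. The module is installed in compiled form; this text tells all that it offers.
- The arm moves only by the tool drive_tool, never from a script. Its argument "targets" is one flat list of numbers, 7 for each row, row after row: the shift along the world's x, y, z in cm, then the turn, a rotation vector about the world's x, y, z in rad, then the finger opening in cm, from 0 to 8.54. A call has 1 to 10 rows; each row is the pose to reach, as a shift and turn from the pose commanded when the call began; what a row does not reach only later rows make up. A row lasts 1/12 s, in which the tool goes at most 41.7 mm and 7.16 degrees, less where a joint would pass 70% of its speed; a pose out of reach is approached as far as the arm can. A call with a gripper value outside its range is refused whole. The fingers move at their own pace and stop on an object; "force" is the grip in N (left out, the last holds). Time passes only in rows, so rows that repeat a pose let the fingers close. It gives the time, the measured TCP pose, the force, the opening and the grip force at its end, in the units of the state.
- bot.get_obs(): the state, without advancing time (a new reading comes with each control period).
- bot.camera(name): name is "scene" or "top"; returns the picture (384x512x3 uint8, red, green, blue); there is no depth.
- bot.camera_params(name): a dict with "fov_y" (degrees; the focal length in pixels is half the picture's height over the tangent of half this angle, whatever the lens; pixels are square), "cx", "cy" (the principal point, pixels), "dist_coeffs" ([k1, k2, p1, p2, k3] as OpenCV has them; the pictures are not rectified), "T" (4x4, takes a point from camera to world coordinates). Camera axes: x right, y down, z forward; pixel columns grow to the right and rows downward; lengths in m; the calibration is good to about 2 mm. A picture is of the moment at which its call begins. camera_params takes no time and is no camera call.
- bot.job_done(): hands the job in; it is judged then, once.
The state is a dict: "clock": time; "q": joint angles; "dq": joint speeds; "tau": joint torques, N m; "eef_pos": TCP position; "orientation": TCP orientation; "ft_force": force on the tool from outside, world axes, zero at the start; "ft_torque": the same for the moment, N m; "width": opening from 0.0 (shut) to 1.0 (fully open); "grip_force": force on a finger pad.
Only numpy, scipy, OpenCV 4.12 (cv2) and the standard library are available. Lean on these libraries where they do the work, as an engineer would, in place of code of your own. Each camera call takes 0.05 s, during which the arm holds its last target. There are 200 camera calls.

## Working session

There is one attempt and no reset: what is moved stays moved. The work goes in short steps, Python scripts to look and compute and a tool call to move; the robot and the scene stay as the last step left them, time stands still between calls to the robot, and variables do not carry over. Pictures are saved under pics/ and viewed, at most 10 in all, crops included, and the job is handed in when it is done.

Besides the shell and the picture viewer there is one more tool, called after "Emit:" as name(argument=value, ...) on one line, values as JSON. drive_tool: Moves the arm, as the interface text tells. Its arguments: {"type":"object","properties":{"targets":{"type":"array","items":{"type":"number"}},"force":{"type":"number"}},"required":["targets"]}

```bash
mkdir -p pics
cat > h.py <<'E'
import numpy as np, cv2
from plant import bot
def snap(name,fn):
    im=bot.camera(name); cv2.imwrite('pics/'+fn,cv2.cvtColor(im,cv2.COLOR_RGB2BGR)); return im
def ray(name,uv):
    p=bot.camera_params(name); f=192/np.tan(np.radians(p['fov_y'])/2)
    K=np.array([[f,0,p['cx']],[0,f,p['cy']],[0,0,1.]])
    n=cv2.undistortPoints(np.array(uv,float).reshape(-1,1,2),K,np.array(p['dist_coeffs'],float)).reshape(-1,2)
    T=np.array(p['T']); d=np.c_[n,np.ones(len(n))]@T[:3,:3].T
    return T[:3,3],d
def onz(name,uv,z):
    o,d=ray(name,uv); return o+d*((z-o[2])/d[:,2])[:,None]
def proj(name,P):
    p=bot.camera_params(name); f=192/np.tan(np.radians(p['fov_y'])/2)
    K=np.array([[f,0,p['cx']],[0,f,p['cy']],[0,0,1.]]); Ti=np.linalg.inv(np.array(p['T']))
    return cv2.projectPoints(np.array(P,float).reshape(-1,1,3),cv2.Rodrigues(Ti[:3,:3])[0],Ti[:3,3],K,np.array(p['dist_coeffs'],float))[0].reshape(-1,2)
E
python3 - <<'E'
from h import *
a=snap('scene','s0.png'); b=snap('top','t0.png')
for n in('scene','top'):
    p=bot.camera_params(n); print(n,p['fov_y'],np.round(p['T'],3).tolist())
o=bot.get_obs(); print(o['clock'],o['eef_pos'],np.round(o['orientation'],3).tolist(),o['width'],o['ft_force'])
E
```

```text
scene 54.80756150604027 [[-0.497, 0.645, -0.581, 1.038], [0.868, 0.362, -0.34, 0.256], [-0.009, -0.673, -0.74, 0.6], [0.0, 0.0, 0.0, 1.0]]
top 50.15618988843057 [[-0.027, -0.985, 0.173, 0.537], [-0.998, 0.036, 0.051, 0.022], [-0.056, -0.171, -0.984, 0.802], [0.0, 0.0, 0.0, 1.0]]
0.1 [ 0.28962587 -0.60914173  0.2303618 ] [[0.903, 0.429, -0.001], [0.429, -0.903, 0.002], [-0.0, -0.002, -1.0]] 0.9976458078885266 [ 0.98922483  0.21509573 -0.11266783]
```

View pics/t0.png

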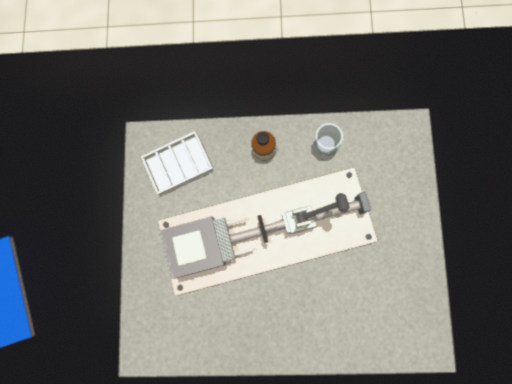

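View pics/s0.png

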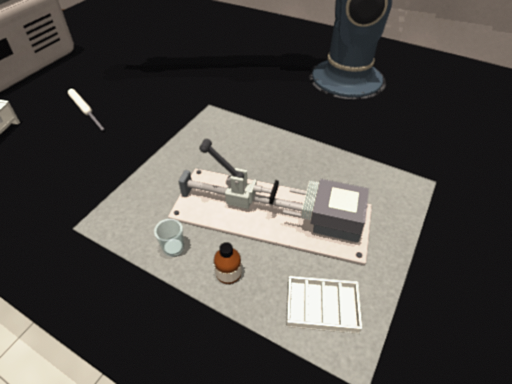

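The top view shows the plate with corners near (158,218), (354,170), (377,241), (180,293), the handle near (342,202), and the pad near (263,229). In the scene view the handle is near (206,146). The lever is open and the jar, bottle and tray sit beyond the plate.

Run:
```python
from h import *
C=onz('top',[(158,218),(354,170),(377,241),(180,293)],.012)
print(np.round(C,3).tolist(), np.linalg.norm(C[0]-C[1]),np.linalg.norm(C[1]-C[2]))
D=onz('top',[(166,225),(349,175),(369,237),(181,288)],.012) # screws
S=onz('scene',[(360,255),(198,172),(177,213)],.012)
print(np.round(D,3).tolist(),D.mean(0),'scene screws',np.round(S,3).tolist())
for X in(C,D):
    c=X.mean(0); y=X[0]+X[3]-X[1]-X[2]; y/=np.linalg.norm(y); print('c',c,'y',y,np.arctan2(y[1],y[0]))
x=np.array([y[1],-y[0],0])
def tri(a,b):
    o1,d1=ray('top',[a]);o2,d2=ray('scene',[b]);A=np.c_[d1[0],-d2[0]];s=np.linalg.lstsq(A,o2-o1,rcond=None)[0]
    p,q=o1+s[0]*d1[0],o2+s[1]*d2[0];return (p+q)/2,np.linalg.norm(p-q)
h,e=tri((342,202),(206,146)); print('handle',h,e,'fix',(h-c)@x,(h-c)@y)
p=onz('top',[(262,217),(267,242)],.078);print('pad top',p,(p-c)@x,(p-c)@y)
s=onz('top',[(285,211),(311,228),(220,220),(233,262)],.08);print('slv/pack',(s-c)@x,(s-c)@y)
```

```text
[[0.626, 0.254, 0.012], [0.708, -0.132, 0.012], [0.569, -0.166, 0.012], [0.482, 0.21, 0.012]] 0.39464550001103493 0.14256674590796453
[[0.612, 0.238, 0.012], [0.698, -0.122, 0.012], [0.577, -0.152, 0.012], [0.491, 0.208, 0.012]] [0.59464772 0.04307355 0.012     ] scene screws [[0.61, 0.243, 0.012], [0.577, -0.149, 0.012], [0.697, -0.117, 0.012]]
c [0.59630595 0.04140029 0.012     ] y [-0.21572487  0.97645419  0.        ] 1.78823044860798
c [0.59464772 0.04307355 0.012     ] y [-0.23225381  0.97265522  0.        ] 1.805190543106937
handle [ 0.62506237 -0.0804458   0.15388472] 0.00427614080600437 fix 0.0008951281949321409 -0.12720566194125618
pad top [[0.61463316 0.04747254 0.078     ]
 [0.57039199 0.04001243 0.078     ]] [ 0.02046062 -0.02430342] [-0.000363    0.00265607]
slv/pack [ 0.01977172 -0.02101386  0.03476131 -0.04236742] [-0.042364   -0.07800744  0.07298251  0.06890665]
```

Run:
```python
import cv2,numpy as np
a=cv2.imread('pics/t0.png')[150:310,140:400]; b=cv2.imread('pics/s0.png')[120:280,155:395]
cv2.imwrite('pics/c0.png',np.vstack([cv2.resize(a,(480,296),interpolation=2),cv2.resize(b,(480,304),interpolation=2)]))
```

```text
(no output)
```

View pics/c0.png

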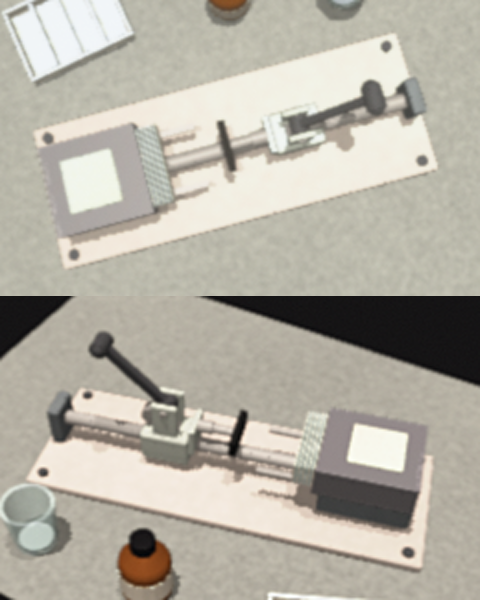

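The enlarged crop confirms the handle, a roll at about (342.5,202.5) in the top view and (205,144) in the scene view, and the lever at its open stop. The pack front is near fixture y = 70 mm. I'll move above the handle and turn the tool by +78°.

Emit:
drive_tool(targets=[33.5,52.9,1,0,0,1.36,7,33.5,52.9,1,0,0,1.36,7,33.5,52.9,1,0,0,1.36,7,33.5,52.9,1,0,0,1.36,7,33.5,52.9,1,0,0,1.36,7,33.5,52.9,1,0,0,1.36,7,33.5,52.9,1,0,0,1.36,7,33.5,52.9,1,0,0,1.36,7,33.5,52.9,1,0,0,1.36,7,33.5,52.9,1,0,0,1.36,7], force=50)

```text
clock: 0.93
eef_pos: [0.5132, -0.2558, 0.2378]
orientation: [[-0.129, 0.992, -0.0], [0.992, 0.129, -0.0], [0.0, -0.0, -1.0]]
ft_force: [1.4, -0.7, -1.3]
width: 0.819
grip_force: 0.0
```

Emit:
drive_tool(targets=[10.9,17,0,0,0,0.08,7,10.9,17,0,0,0,0.08,7,10.9,17,0,0,0,0.08,7,10.9,17,0,0,0,0.08,7,10.9,17,0,0,0,0.08,7,10.9,17,0,0,0,0.08,7,10.9,17,0,0,0,0.08,7])

```text
clock: 1.52
eef_pos: [0.6223, -0.0844, 0.2374]
orientation: [[-0.207, 0.978, -0.001], [0.978, 0.207, 0.001], [0.002, -0.0, -1.0]]
ft_force: [0.4, -0.4, -0.3]
width: 0.824
grip_force: 0.0
```

Run:
```python
from h import *
a=snap('scene','s1.png');b=snap('top','t1.png')
o=bot.get_obs();e=o['eef_pos'];print(e,np.round(o['orientation'],3).tolist(),o['ft_force'],bot.tcp_to_grasp)
print('tcp px',proj('scene',[e]),proj('top',[e]))
h=[.625,-.081,.162];print(proj('scene',[h]),proj('top',[h]), onz('top',[(342.5,202.5)],.165),onz('scene',[(205.5,144.5)],.165))
cv2.imwrite('pics/c1.png',cv2.cvtColor(np.hstack([cv2.resize(a[60:220,140:260],(390,520),interpolation=2),cv2.resize(b[120:280,280:400],(390,520),interpolation=2)]),cv2.COLOR_RGB2BGR))
```

```text
[ 0.62120704 -0.08867392  0.23733286] [[-0.201, 0.98, -0.001], [0.98, 0.201, -0.001], [-0.0, -0.002, -1.0]] [-0.17302722  0.30402147 -0.17266962] -0.0187
tcp px [[197.42092852 105.41773263]] [[356.11654449 196.82274177]]
[[204.19221189 142.31379781]] [[341.97109026 202.01588946]] [[ 0.62380278 -0.0812849   0.165     ]] [[ 0.63175987 -0.07310517  0.165     ]]
```

View pics/c1.png

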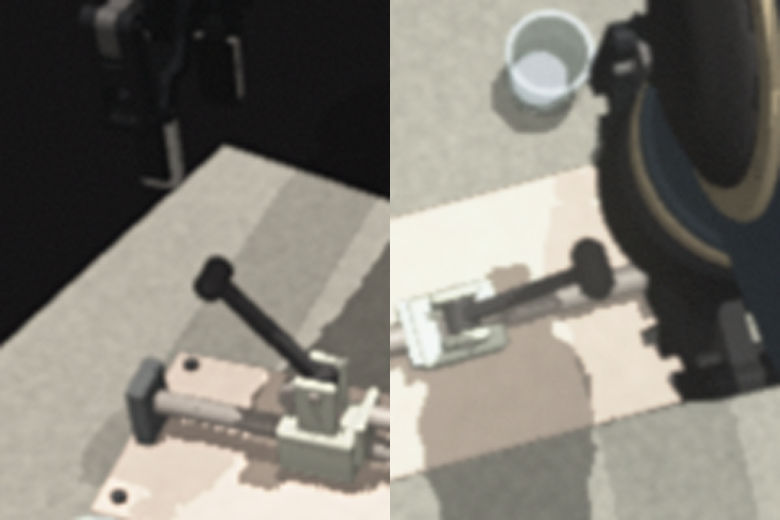

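The crop shows the fingers straddling over the handle, which is at scene (205.8,145.2) and top (341.8,202.5), so the estimate agrees within a few mm. I'll descend partway and read the settled pose.

Emit:
drive_tool(targets=[0.2,0.4,-2.5,0,0,0.03,7,0.2,0.4,-3.5,0,0,0.03,7,0.2,0.4,-3.5,0,0,0.03,7,0.2,0.4,-3.5,0,0,0.03,7,0.2,0.4,-3.5,0,0,0.03,7,0.2,0.4,-3.5,0,0,0.03,7])

```text
clock: 2.12
eef_pos: [0.6242, -0.0842, 0.2041]
orientation: [[-0.23, 0.973, 0.002], [0.973, 0.23, -0.0], [-0.001, 0.002, -1.0]]
ft_force: [0.7, -0.2, -0.3]
width: 0.824
grip_force: 0.0
```

Run:
```python
from h import *
for i in range(3):
    o=bot.get_obs();print(o['clock'],o['eef_pos'],o['orientation'][1],o['ft_force']);bot.camera('top')
```

```text
2.1167 [ 0.62421044 -0.08421332  0.20407038] [ 9.73240222e-01  2.29789843e-01 -3.14328868e-04] [ 0.68960823 -0.15445029 -0.30243613]
2.1667 [ 0.62422764 -0.08401201  0.20408145] [ 9.73155686e-01  2.30147607e-01 -2.98035395e-04] [-0.2681683  -0.51814158 -0.3406475 ]
2.2167 [ 0.62417552 -0.08388811  0.20394666] [ 9.73099233e-01  2.30386251e-01 -2.39944213e-04] [-0.23609131  0.24693558 -0.22659236]
```

Emit:
drive_tool(targets=[0.1,0.3,-2,0,0,0,6,0.1,0.3,-4,0,0,0,6,0.1,0.3,-5.5,0,0,0,6,0.1,0.3,-6.2,0,0,0,6,0.1,0.3,-6.2,0,0,0,6,0.1,0.3,-6.2,0,0,0,6,0.1,0.3,-6.2,0,0,0,6])

```text
clock: 2.85
eef_pos: [0.6257, -0.0806, 0.1423]
orientation: [[-0.231, 0.973, 0.002], [0.973, 0.231, -0.0], [-0.001, 0.002, -1.0]]
ft_force: [1.3, 1.1, -0.0]
width: 0.699
grip_force: 0.0
```

Run:
```python
from h import *
o=bot.get_obs();print(o['eef_pos'],o['ft_force'],o['width'])
a=snap('scene','s2.png')
cv2.imwrite('pics/c2.png',cv2.cvtColor(cv2.resize(a[90:220,150:290],(700,650*14//14-50),interpolation=2),cv2.COLOR_RGB2BGR))
```

```text
[ 0.62565863 -0.08056362  0.14226883] [ 1.25222884  1.11215209 -0.02182529] 0.6990512563320319
```

View pics/c2.png

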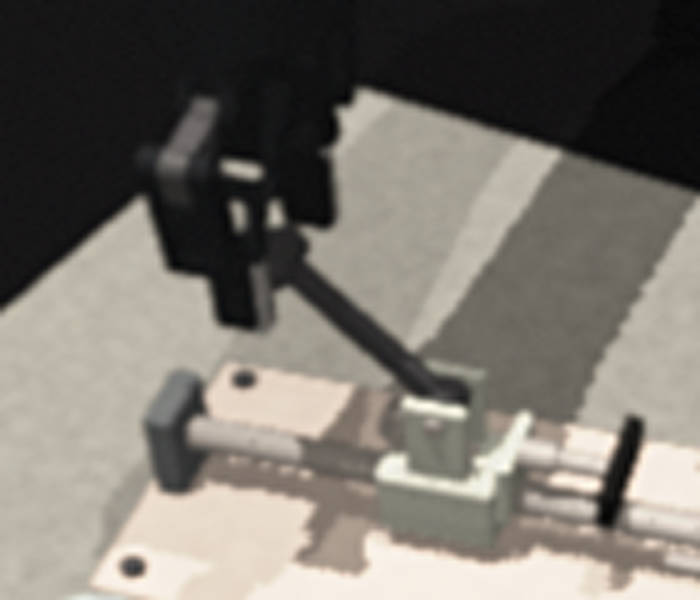

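The crop shows the fingers either side of the handle, at about (285,258). The pads are level with it, perhaps a few mm behind. I'll close.

Emit:
drive_tool(targets=[0,0,0,0,0,0,2,0,0,0,0,0,0,2,0,0,0,0,0,0,2,0,0,0,0,0,0,2,0,0,0,0,0,0,2,0,0,0,0,0,0,2], force=45)

```text
clock: 3.4
eef_pos: [0.6249, -0.0812, 0.1412]
orientation: [[-0.231, 0.973, 0.0], [0.973, 0.231, -0.001], [-0.001, 0.0, -1.0]]
ft_force: [-0.5, -0.6, 1.2]
width: 0.334
grip_force: 44.2
```

Run:
```python
from h import *
a=snap('scene','s3.png');o=bot.get_obs();print(o['eef_pos'],o['ft_force'],o['width']*85.4)
cv2.imwrite('pics/c3.png',cv2.cvtColor(cv2.resize(a[90:220,150:290],(700,600),interpolation=2),cv2.COLOR_RGB2BGR))
```

```text
[ 0.62486054 -0.08103632  0.14119743] [-0.23564947 -0.6906452   2.13307295] 28.55128429428767
```

View pics/c3.png

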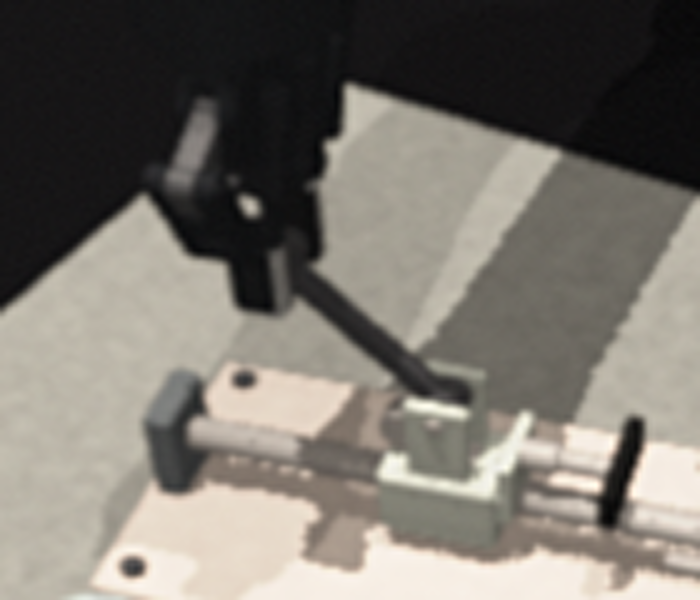

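Gripped at 28.6 mm opening with a 44 N grip. The image shows the handle between the pads. I'll push 35 mm along fixture y.

Emit:
drive_tool(targets=[-0.12,0.49,0,0,0,0,2,-0.23,0.97,0,0,0,0,2,-0.35,1.46,0,0,0,0,2,-0.46,1.95,0,0,0,0,2,-0.58,2.43,0,0,0,0,2,-0.69,2.92,0,0,0,0,2,-0.81,3.41,0,0,0,0,2,-0.81,3.41,0,0,0,0,2,-0.81,3.41,0,0,0,0,2])

```text
clock: 4.2
eef_pos: [0.6162, -0.0449, 0.1406]
orientation: [[-0.232, 0.973, -0.001], [0.973, 0.232, 0.002], [0.002, -0.0, -1.0]]
ft_force: [0.1, 1.0, -1.2]
width: 0.337
grip_force: 44.4
```

```bash
cat >> h.py <<'E'
Y=np.array([-.231,.973,0]);X=np.array([.973,.231,0])
def rep(n=6):
    F=[]
    for i in range(n):
        o=bot.get_obs();F.append(o['ft_force']);
        if i<n-1: bot.camera('top')
    F=np.array(F);m=F.mean(0);e=o['eef_pos'];print(round(o['clock'],2),'s=%.1f mm x=%.1f z=%.1f'%((e-[.5946,.0431,0])@Y*1e3,(e-[.5946,.0431,0])@X*1e3,e[2]*1e3),'Fy %.2f Fx %.2f Fz %.2f'%(m@Y,m@X,m[2]),'sd',F.std(0).round(2),o['width']*85.4,o['grip_force'])
E
python3 -c "
from h import *
rep()"
```

```text
4.45 s=-92.1 mm x=0.7 z=140.6 Fy 1.42 Fx 0.22 Fz -1.36 sd [0.39 0.41 0.63] 28.724967625405416 44.433467388153076
```

Emit:
drive_tool(targets=[-0.12,0.49,0,0,0,0,2,-0.23,0.97,0,0,0,0,2,-0.35,1.46,0,0,0,0,2,-0.46,1.95,0,0,0,0,2,-0.46,1.95,0,0,0,0,2,-0.46,1.95,0,0,0,0,2])

```text
clock: 4.95
eef_pos: [0.6117, -0.0258, 0.141]
orientation: [[-0.232, 0.973, -0.0], [0.973, 0.232, 0.001], [0.001, -0.0, -1.0]]
ft_force: [0.4, 0.3, -1.4]
width: 0.333
grip_force: 44.5
```

Run:
```python
from h import *
rep()
b=snap('top','t4.png'); cv2.imwrite('pics/c4.png',cv2.cvtColor(cv2.resize(b[190:290,150:310],(800,500),interpolation=2),cv2.COLOR_RGB2BGR))
```

```text
5.2 s=-71.9 mm x=0.7 z=140.8 Fy 1.06 Fx -0.07 Fz -0.79 sd [0.6  0.73 0.28] 28.539209538819627 44.469923973083496
```

View pics/c4.png

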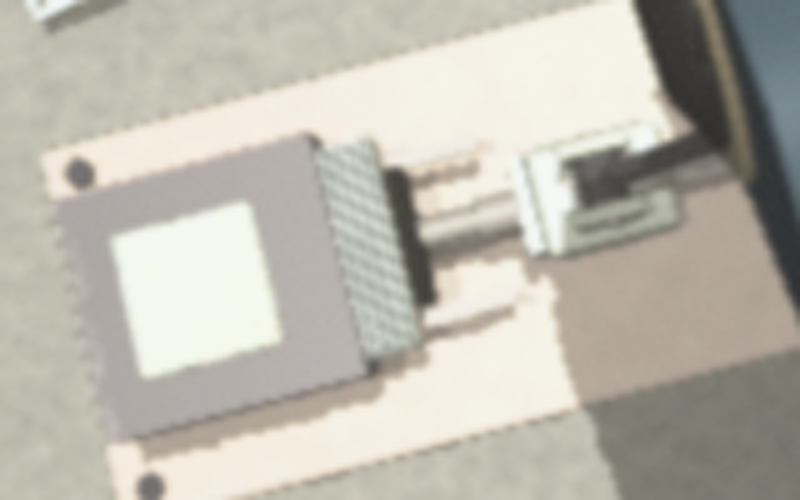

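The crop shows the pad, at about (412,235), a few mm or less short of the pack front at (397,245). I'll go in small steps with averaged force.

Emit:
drive_tool(targets=[-0.03,0.15,0,0,0,0,2,-0.07,0.29,0,0,0,0,2,-0.07,0.29,0,0,0,0,2])

```text
clock: 5.5
eef_pos: [0.6116, -0.0249, 0.1413]
orientation: [[-0.23, 0.973, 0.0], [0.973, 0.23, -0.001], [-0.001, 0.0, -1.0]]
ft_force: [-0.7, -2.0, 1.8]
width: 0.337
grip_force: 44.6
```

```bash
python3 -c "
from h import *
rep(11)"
```

```text
6.0 s=-69.7 mm x=0.8 z=141.2 Fy -2.18 Fx -1.22 Fz 2.01 sd [0.23 0.57 0.8 ] 28.48083465255287 44.72038149833679
```

Emit:
drive_tool(targets=[-0.03,0.1,0,0,0,0,2,-0.05,0.2,0,0,0,0,2,-0.05,0.2,0,0,0,0,2])

```text
clock: 6.25
eef_pos: [0.611, -0.0226, 0.1412]
orientation: [[-0.231, 0.973, 0.001], [0.973, 0.231, -0.001], [-0.001, 0.0, -1.0]]
ft_force: [-0.3, -4.2, 3.7]
width: 0.338
grip_force: 44.8
```

```bash
python3 -c "
from h import *
rep(11)"
```

```text
6.75 s=-67.5 mm x=0.8 z=141.1 Fy -4.17 Fx -1.37 Fz 4.69 sd [0.42 0.57 0.72] 28.64447384900328 44.85383749008179
```

Contact is felt at about s = -71, rising about 0.9 N/mm. I'll press about 1.7 mm more.

Emit:
drive_tool(targets=[-0.02,0.09,0,0,0,0,2,-0.04,0.17,0,0,0,0,2,-0.04,0.17,0,0,0,0,2])

```text
clock: 7.0
eef_pos: [0.6107, -0.021, 0.1412]
orientation: [[-0.231, 0.973, 0.001], [0.973, 0.231, -0.001], [-0.001, 0.0, -1.0]]
ft_force: [-0.8, -5.2, 5.5]
width: 0.334
grip_force: 44.9
```

Run:
```python
from h import *
rep(11)
for th in list(np.arange(.05,1.051,.05))+[1.08]:
    p=.65+th; ds=-(9*np.sin(p)-9*np.sin(.65)); dz=9*np.cos(p)-9*np.cos(.65)
    print(round(th,2),np.round(np.array([Y[0]*ds,Y[1]*ds,dz]),2))
```

```text
7.5 s=-66.1 mm x=0.8 z=141.2 Fy -5.41 Fx -1.53 Fz 5.26 sd [0.53 0.54 0.41] 28.776755066470923 44.88865613937378
0.05 [ 0.08 -0.34 -0.28]
0.1 [ 0.16 -0.67 -0.58]
0.15 [ 0.23 -0.98 -0.89]
0.2 [ 0.3  -1.28 -1.22]
0.25 [ 0.37 -1.56 -1.57]
0.3 [ 0.43 -1.82 -1.93]
0.35 [ 0.49 -2.07 -2.3 ]
0.4 [ 0.55 -2.3  -2.69]
0.45 [ 0.59 -2.5  -3.08]
0.5 [ 0.64 -2.69 -3.49]
0.55 [ 0.68 -2.86 -3.9 ]
0.6 [ 0.71 -3.01 -4.33]
0.65 [ 0.75 -3.14 -4.76]
0.7 [ 0.77 -3.24 -5.19]
0.75 [ 0.79 -3.33 -5.64]
0.8 [ 0.81 -3.39 -6.08]
0.85 [ 0.82 -3.44 -6.53]
0.9 [ 0.82 -3.46 -6.98]
0.95 [ 0.82 -3.45 -7.43]
1.0 [ 0.81 -3.43 -7.88]
1.05 [ 0.8  -3.38 -8.32]
1.08 [ 0.79 -3.35 -8.59]
```

Fy reads 5.4 N, which is about right. Next I'll swing the lever along its arc to 0.3 rad with a trace of forward bias, then check.

Emit:
drive_tool(targets=[0.08,-0.31,-0.28,0,0,0,2,0.15,-0.64,-0.58,0,0,0,2,0.22,-0.95,-0.89,0,0,0,2,0.29,-1.25,-1.22,0,0,0,2,0.36,-1.53,-1.57,0,0,0,2,0.42,-1.79,-1.93,0,0,0,2,0.42,-1.79,-1.93,0,0,0,2])

```text
clock: 8.08
eef_pos: [0.6147, -0.0378, 0.1214]
orientation: [[-0.229, 0.973, -0.0], [0.973, 0.229, 0.002], [0.002, 0.0, -1.0]]
ft_force: [1.4, -2.3, 4.8]
width: 0.333
grip_force: 49.7
```

```bash
python3 -c "
from h import *
rep(7)"
```

```text
8.38 s=-83.0 mm x=0.8 z=121.9 Fy -2.94 Fx -1.39 Fz 5.94 sd [2.28 0.68 0.79] 28.76628145279867 49.58717465400696
```

Emit:
drive_tool(targets=[0.06,-0.25,-0.37,0,0,0,2,0.12,-0.48,-0.76,0,0,0,2,0.16,-0.68,-1.15,0,0,0,2,0.21,-0.87,-1.56,0,0,0,2,0.21,-0.87,-1.56,0,0,0,2], force=60)

```text
clock: 8.8
eef_pos: [0.6161, -0.0457, 0.1058]
orientation: [[-0.231, 0.973, -0.002], [0.973, 0.231, 0.002], [0.002, -0.001, -1.0]]
ft_force: [-3.7, -2.5, 7.3]
width: 0.332
grip_force: 63.0
```

```bash
python3 -c "
from h import *
rep(7)"
```

```text
9.1 s=-91.1 mm x=0.4 z=106.3 Fy -1.56 Fx -2.46 Fz 7.15 sd [5.02 0.98 1.35] 28.880011656210705 62.816433906555176
```

Run:
```python
from h import *
b=snap('top','t5.png'); a=cv2.cvtColor(cv2.imread('pics/t4.png'),cv2.COLOR_BGR2RGB)
s=snap('scene','s5.png')
# top view: rectify along fixture plane at z=.075, 0.5 mm/px: rows = y fixture, cols = x
def rect(im,z=.06):
    yy,xx=np.mgrid[-60:80:.5,-40:40:.5]/1e3
    P=np.array([.5946,.0431,z])+yy[...,None]*Y+xx[...,None]*X
    m=proj('top',P.reshape(-1,3)).reshape(yy.shape+(2,)).astype(np.float32)
    return cv2.remap(im,m[...,0],m[...,1],cv2.INTER_CUBIC)
A,B=rect(a),rect(b)
o=np.hstack([A,B]); o=cv2.resize(o,None,fx=2,fy=2,interpolation=2)
for k in range(0,280,20): cv2.putText(o,str(-60+k//2),(300,2*k+8),0,.35,(255,0,0),1); cv2.line(o,(290,2*k),(300,2*k),(255,0,0),1)
cv2.imwrite('pics/c5.png',cv2.cvtColor(o,cv2.COLOR_RGB2BGR))
```

```text
(no output)
```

View pics/c5.png

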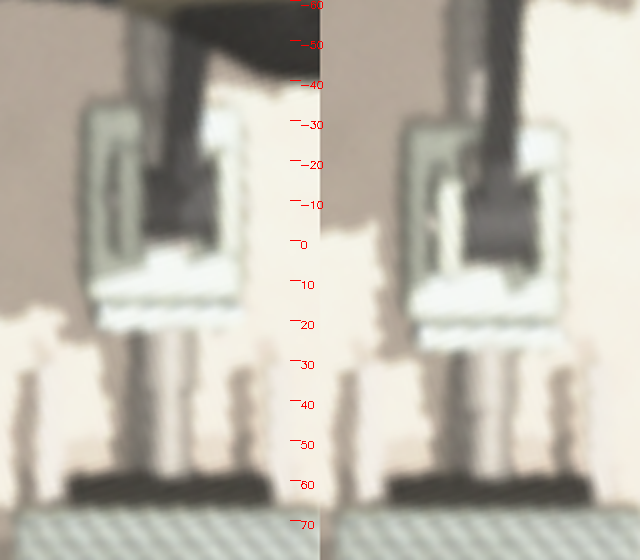

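The rectified view shows the pad in the same place in both pictures, already touching the pack. The sleeve has advanced about 20 px, or 5 to 5.5 mm, so the pad force is about 5 N. The arc is being followed well, and I'll carry on to 0.85 rad.

Emit:
drive_tool(targets=[0.04,-0.17,-0.41,0,0,0,2,0.07,-0.32,-0.84,0,0,0,2,0.11,-0.45,-1.27,0,0,0,2,0.13,-0.55,-1.7,0,0,0,2,0.15,-0.64,-2.15,0,0,0,2,0.17,-0.7,-2.59,0,0,0,2,0.18,-0.75,-3.04,0,0,0,2,0.18,-0.75,-3.04,0,0,0,2])

```text
clock: 9.87
eef_pos: [0.6206, -0.0637, 0.0749]
orientation: [[-0.225, 0.974, 0.004], [0.974, 0.225, -0.01], [-0.01, 0.002, -1.0]]
ft_force: [16.1, -15.7, -4.9]
width: 0.236
grip_force: 32.4
```

```bash
python3 -c "
from h import *
rep(4)"
```

```text
10.02 s=-110.0 mm x=0.6 z=75.2 Fy -18.94 Fx 1.23 Fz -1.97 sd [7.95 1.83 2.41] 20.301902442598255 32.11444392800331
```

Run:
```python
from h import *
a=snap('scene','s6.png');b=snap('top','t6.png')
def rect(im,z=.06):
    yy,xx=np.mgrid[-140:80:.5,-40:40:.5]/1e3
    P=np.array([.5946,.0431,z])+yy[...,None]*Y+xx[...,None]*X
    m=proj('top',P.reshape(-1,3)).reshape(yy.shape+(2,)).astype(np.float32)
    return cv2.remap(im,m[...,0],m[...,1],cv2.INTER_CUBIC)
B=cv2.resize(rect(b),(218,600)); A=cv2.resize(a[110:220,160:266],(578,600),interpolation=2)
cv2.imwrite('pics/c6.png',cv2.cvtColor(np.hstack([A,B]),cv2.COLOR_RGB2BGR))
```

```text
(no output)
```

View pics/c6.png

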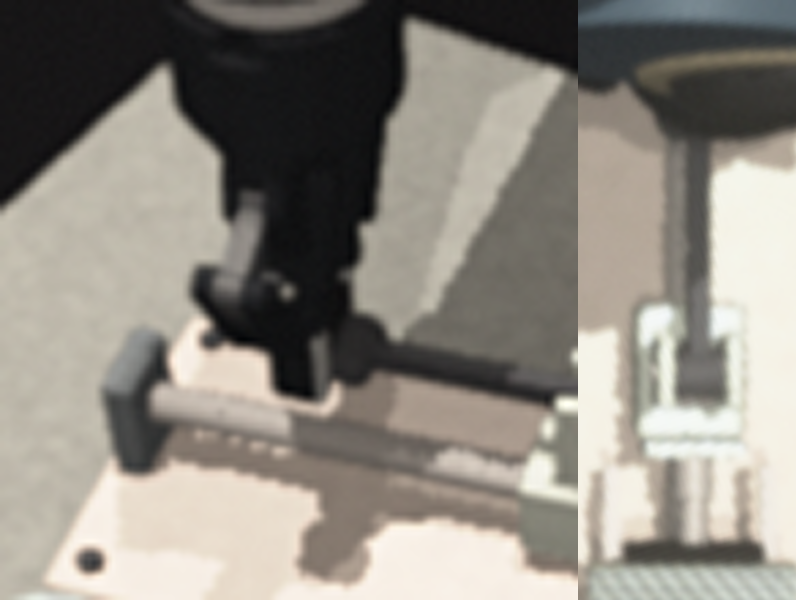

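The picture shows the lever nearly level at about (450,365), the handle at (358,350) and the fingers squeezed out just behind it at (300,370). The sleeve is still in place, with the flange at y ≈ 27 mm. I'll back off along -y to unload, then rise, shut the fingers and press the handle down from above.

Emit:
drive_tool(targets=[0.23,-0.97,0,0,0,0,2,0.46,-1.95,0,0,0,0,2,0.69,-2.92,0,0,0,0,2,0.69,-2.92,0,0,0,0,2,0.69,-2.92,2,0,0,0,0,0.69,-2.92,4.5,0,0,0,0,0.69,-2.92,4.5,0,0,0,0])

```text
clock: 10.7
eef_pos: [0.6284, -0.0823, 0.125]
orientation: [[-0.232, 0.973, 0.008], [0.973, 0.232, 0.001], [-0.001, 0.008, -1.0]]
ft_force: [0.0, 0.0, 0.1]
width: -0.001
grip_force: 0.0
```

Run:
```python
from h import *
rep(3)
a=snap('scene','s7.png');b=snap('top','t7.png')
def rect(im,z=.06):
    yy,xx=np.mgrid[-140:80:.5,-40:40:.5]/1e3
    P=np.array([.5946,.0431,z])+yy[...,None]*Y+xx[...,None]*X
    m=proj('top',P.reshape(-1,3)).reshape(yy.shape+(2,)).astype(np.float32)
    return cv2.remap(im,m[...,0],m[...,1],cv2.INTER_CUBIC)
B=cv2.resize(rect(b),(218,600)); A=cv2.resize(a[110:220,160:266],(578,600),interpolation=2)
cv2.imwrite('pics/c7.png',cv2.cvtColor(np.hstack([A,B]),cv2.COLOR_RGB2BGR))
# handle px estimates for given angle
for th in (.85,.92,1.0,1.05):
    yf=-.0115
    P=np.array([.5946,.0431,0])+Y*(yf-.09*np.sin(.65+th))+np.array([0,0,.09+.09*np.cos(.65+th)])
    u=proj('scene',[P])[0]; print(th,P,((u-[160,110])*5.45).round())
```

```text
10.8 s=-129.7 mm x=1.5 z=121.6 Fy -0.09 Fx -0.10 Fz 0.07 sd [0.27 0.31 0.27] 0.012330827426525139 0.0
0.85 [ 0.61799442 -0.05544014  0.09636635] [329. 329.]
0.92 [ 0.61804649 -0.05565947  0.09007167] [329. 342.]
1.0 [ 0.61798132 -0.05538497  0.08287912] [332. 356.]
1.05 [ 0.61787321 -0.05492959  0.078404  ] [334. 365.]
```

View pics/c7.png

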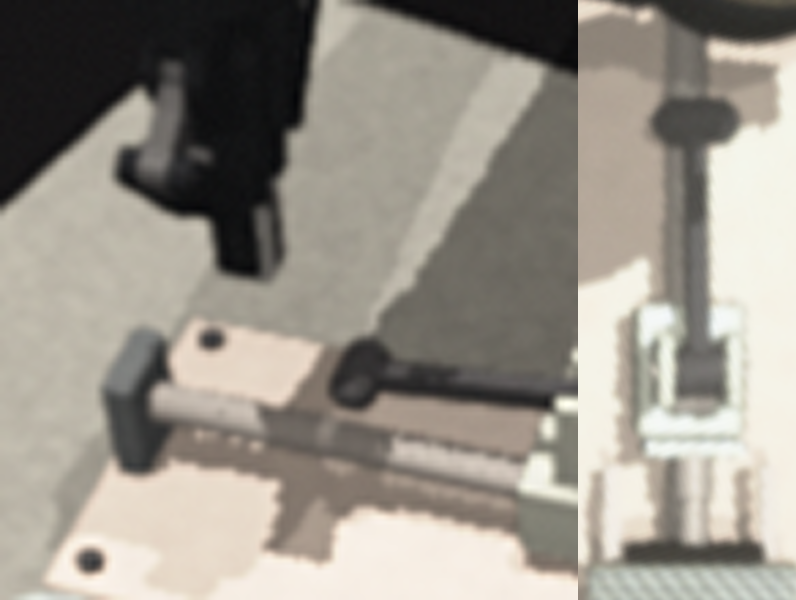

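The lever looks shut: handle at (358,373), lever parallel to the rod, pad still on the pack. The fit leaves 1.0 to 1.05 rad, so I'll confirm by pressing the handle down from above with shut fingers.

Emit:
drive_tool(targets=[-0.45,1.7,0,0,0,0,0,-0.9,3.36,0,0,0,0,0,-0.9,3.36,-0.5,0,0,0,0,-0.9,3.36,-1.5,0,0,0,0,-0.9,3.36,-2.2,0,0,0,0,-0.9,3.36,-2.5,0,0,0,0,-0.9,3.36,-2.5,0,0,0,0])

```text
clock: 11.48
eef_pos: [0.6155, -0.0515, 0.0937]
orientation: [[-0.229, 0.973, -0.003], [0.973, 0.229, -0.0], [0.0, -0.003, -1.0]]
ft_force: [-0.1, -0.4, -0.2]
width: 0.0
grip_force: 0.0
```

```bash
python3 -c "
from h import *
rep(4)"
```

```text
11.63 s=-96.4 mm x=-0.2 z=95.6 Fy 0.02 Fx 0.28 Fz -0.08 sd [0.31 0.59 0.17] 0.12546965019364442 0.0
```

Emit:
drive_tool(targets=[0,0,-0.3,0,0,0,0,0,0,-0.6,0,0,0,0,0,0,-0.6,0,0,0,0])

```text
clock: 11.88
eef_pos: [0.6161, -0.0503, 0.0892]
orientation: [[-0.231, 0.973, -0.001], [0.973, 0.231, -0.0], [0.0, -0.001, -1.0]]
ft_force: [0.2, 0.6, -0.3]
width: -0.002
grip_force: 0.0
```

```bash
python3 -c "
from h import *
rep(4)"
```

```text
12.03 s=-95.8 mm x=-0.2 z=89.7 Fy 0.26 Fx 0.37 Fz -0.24 sd [0.16 0.29 0.27] 0.21877381411310523 0.0
```

Emit:
drive_tool(targets=[0,0,-0.2,0,0,0,0,0,0,-0.35,0,0,0,0,0,0,-0.35,0,0,0,0])

```text
clock: 12.28
eef_pos: [0.6171, -0.05, 0.0873]
orientation: [[-0.231, 0.973, 0.002], [0.973, 0.231, -0.0], [-0.001, 0.001, -1.0]]
ft_force: [2.9, 0.5, 3.9]
width: 0.002
grip_force: 3.1
```

```bash
python3 -c "
from h import *
rep(4)"
```

```text
12.43 s=-95.8 mm x=0.7 z=87.4 Fy 0.22 Fx -0.22 Fz 5.35 sd [3.18 0.6  1.34] -0.10025982705051932 2.8352409973740578
```

Contact is at tip z = 87.4 mm, so the handle centre is at 78.4 mm, which is shut. I'll give one firmer press and then withdraw.

Emit:
drive_tool(targets=[0,0,-0.15,0,0,0,0,0,0,-0.15,0,0,0,0])

```text
clock: 12.6
eef_pos: [0.6176, -0.05, 0.0869]
orientation: [[-0.231, 0.973, 0.003], [0.973, 0.231, -0.001], [-0.001, 0.002, -1.0]]
ft_force: [-5.8, -0.8, 12.4]
width: 0.002
grip_force: 5.8
```

Emit:
drive_tool(targets=[0,0,1,0,0,0,0,0,0,4,0,0,0,0,0,0,8,0,0,0,0,0,0,12,0,0,0,0,0,0,12,0,0,0,0,0,0,12,0,0,0,0])

```text
clock: 13.1
eef_pos: [0.6181, -0.0499, 0.2079]
orientation: [[-0.231, 0.973, 0.006], [0.973, 0.231, -0.001], [-0.002, 0.006, -1.0]]
ft_force: [0.1, 0.3, -0.8]
width: 0.003
grip_force: 0.0
```

Run:
```python
from h import *
rep(3)
b=bot.camera('top'); 
def rect(im,z=.06):
    yy,xx=np.mgrid[-40:80:.5,-25:25:.5]/1e3
    P=np.array([.5946,.0431,z])+yy[...,None]*Y+xx[...,None]*X
    m=proj('top',P.reshape(-1,3)).reshape(yy.shape+(2,)).astype(np.float32)
    return cv2.cvtColor(cv2.remap(im,m[...,0],m[...,1],cv2.INTER_CUBIC),cv2.COLOR_RGB2GRAY)
L=lambda f:cv2.cvtColor(cv2.imread('pics/'+f),cv2.COLOR_BGR2RGB)
N=rect(b); T=N[90:150]  # flange zone, y 5..35
for f in('t4.png','t5.png','t7.png'):
    r=cv2.matchTemplate(rect(L(f)),T,cv2.TM_CCOEFF_NORMED); _,v,_,p=cv2.minMaxLoc(r); print(f,v,'follower then minus now mm',(p[1]-90)/2)
g=N[:,20:80].mean(1); print('dark pad rows y',[-40+i/2 for i in np.where(g<100)[0]])
```

```text
13.2 s=-95.9 mm x=-1.0 z=204.1 Fy 0.05 Fx -0.22 Fz -0.96 sd [0.25 0.7  0.22] -0.09820851408764861 0.0
t4.png 0.8255153894424438 follower then minus now mm -5.5
t5.png 0.9103344678878784 follower then minus now mm -0.5
t7.png 0.9996619820594788 follower then minus now mm 0.0
dark pad rows y [np.float64(59.5), np.float64(60.0), np.float64(60.5), np.float64(61.0), np.float64(61.5), np.float64(62.0), np.float64(62.5), np.float64(63.0), np.float64(63.5), np.float64(64.0), np.float64(64.5), np.float64(65.0), np.float64(65.5), np.float64(66.0)]
```

The follower is clamped 5.5 mm past first contact, so the pad presses with about 5 N. It has not moved since the lever was shut, so I'm handing in.

```bash
python3 -c "
from plant import bot
print(bot.job_done())"
```

```text
the job is handed in; nothing more can be done
None
```

The job is handed in at about 13 s: the pad presses the slides with about 5 N (judged from 5.5 mm of spring compression), the lever is fully shut (handle felt at 78 mm), and the arm is clear; the fingers slipped off the handle near the end of the flip, pushing on it with about 19 N, but the follower did not visibly move.

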